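# Weigh a plaster bust on the trip balance

## Task

Weigh the small plaster bust on the two-pan balance: stand it upright on the left pan, put the 250 g iron weight (the middle-sized of the three) upright on the right pan, and slide the poise along its graduated bar until the beam stays level, its pointer at the broad centre mark. Set both down near the middle of their pans without dropping them, and leave the other weights and everything else on the bench where they are.

Things in the scene. Friction and masses are not known exactly. Their poses are not given: they have to be found in the camera images.
- balance: Two-pan trip balance: fixed, heavy grey casting 130 x 340 x 50 mm, turned up to 0.25 rad. Origin: centre of its underside; +x from its poise side (nearest the robot) to its back, +y to its left pan (left as the robot sees it), z up. The beam's knife edge is 78 mm up. A slim post in the middle, 19 mm before the beam's centre line, carries a white index plate 44 mm wide, top edge 197 mm up.
- pointer_tip (a point): Tip of the beam's thin upright pointer, 140 mm above the knife edge, just behind the index plate and 20 mm above its top edge. The plate has thin marks 6 mm apart and one 5 mm broad black centre mark; level is when the tip is over the broad mark.
- left_pan (a point): Centre of the flat top of the left pan (y = +100 mm in the balance's frame): round steel plate of radius 75 mm with a 3 mm lip, 112 mm above the bench when level. The pans ride on the beam's ends, but check rods keep them horizontal, so only the weight counts, not where on the pan it stands. A loaded pan sinks at most 10 mm, to the stop, and the other rises as much.
- right_pan (a point): Centre of the flat upper face of the right pan (y = -100 mm in the balance's frame), the same as the left one.
- beam (a joint): Tilt of the beam in rad: 0 level, positive when the left pan is low; stops at -0.1 and +0.1. Empty, with the poise at 0, it is level. It tilts about 0.1 rad for 60 g of difference and comes to rest within about 1.5 s.
- poise (a joint): Place of the sliding poise on its bar in m: 0 at the left end, 0.14 at the right end (towards the right pan). It adds 0 to 100 g to the right side in proportion (black graduations every 14 mm = 10 g); 1 mm tilts the beam by about 0.0013 rad, right side down. It slides with about 1 N of friction and stays where it is left; it starts near the left end.
- poise_grip (a point): Centre of the poise's grip: a round steel barrel 18 mm in diameter, 18 mm long, lying along the balance's x on top of the poise block; at x = -115 mm in the balance's frame, 114 mm above the bench when level. The thin bar runs along the balance's y, its top edge 28 mm below. Pinch the barrel from above, closing along the balance's y. While held it holds the beam too: let go to see it settle.
- bust: The casting to weigh: off-white plaster bust, 127 mm tall, 279 to 341 g. Origin: centre of its underside, z up; the face looks along -x. Round foot 60 mm wide; shoulders 42 (x) by 74 mm (y), their top 58 mm up; round head 47 mm in diameter from 89 to 105 mm up, where it is best pinched, on its left and right (along its y).
- weight_250: 250 g iron weight, the middle-sized of three: cylinder 36 mm in diameter, 29 mm tall, with a neck and a knob 18 mm in diameter from 41 to 50 mm up; 53 mm tall in all. Origin: centre of its underside. The three weights stand in a row along the board's x, in any order, about 70 mm apart, on the board at the right.
- weight_500: 500 g iron weight, the largest: same shape, 45 mm in diameter, 67 mm tall. Not needed.
- weight_100: 100 g iron weight, the smallest: same shape, 27 mm in diameter, 39 mm tall. Not needed.
- weight_board: The plywood board under the weights, 240 (x) x 90 (y) x 8 mm, fixed. Origin: centre of its underside.
- mixing_cup: White plastic mixing cup, 70 mm wide, 85 mm tall: leave alone.
- clay_lump: Grey lump of clay, 75 x 58 x 36 mm: leave alone.
- brush: Flat brush lying on the bench, 200 mm long: leave alone.
- jar: White lidded jar, 60 mm wide, 75 mm tall: leave alone.
- spatula: Spatula lying on the bench, 280 mm long: leave alone.
- plaster_foot: Small plaster foot, 100 mm long, 60 mm tall: leave alone.

How it is judged:
By the outcome, as a careful person would: the job done as asked, in the order asked, and still so for the second after the job is handed in, with the robot touching nothing.
It also fails if it takes over 72 s, if anything falls off the work surface, if the arm or the gripper's body presses on something with over 40 N, if the wrist force passes 120 N, or if a joint passes its speed limit or range.

## Robot

A 6-joint arm with a two-finger parallel gripper is mounted at the origin on the work surface. World frame = base frame: x ahead of the robot, y to its left, z up, the work surface at z = 0. Lengths are in m, angles in degrees, forces in N, time in s.
With the tool pointing down it reaches from about 0.325 to 0.75 m from the base axis. Payload 7.6 kg.
Tool frame: the origin (TCP) lies between the finger pads; the fingertips stand 25 mm ahead of it and the grasp point (between the pads) lies 6 mm ahead of it; z points along the fingers, y is the line along which they close (so a half turn about z gives the same grasp; the last joint's range is limited). The gripper opens to 85 mm and grips with 20 to 120 N. Pads are 22 mm wide; open, the fingers measure 114 mm over their backs; the gripper's body (76 mm by 85 mm) begins 54 mm behind the grasp point. The pads swing forward as they close: fully open they stand 13 mm farther back than shut.
Start: joints at [73.264, 2.991, 80.254, -0, 96.75, -4.028], TCP at [0.115, 0.512, 0.256] pointing down, gripper open.
Joint ranges: [-166.34, 166.34], [-52.06, 124.39], [6.96, 135.62], [-60.46, 240.46], [14.63, 156.25], [-167.68, 167.68]. Speed limits (degrees/s): [147.25, 147.25, 172.46, 180, 180, 180].

## Interface

Orientations are given as a 3x3 rotation matrix whose columns are the frame's x, y, z axes.
In Python, from workcell import reach, line_to, goto_joints, move_gripper, hold, solve_ik, read_state, snapshot, MotionError, finish_job, search_frame, masks_of gives the robot as it stands. Calls block until the motion is done:
- reach(position, orientation): joint-space move of the TCP to a pose.
- line_to(position, ori=None, vel=0.15, f_stop=None): straight line of the TCP; ori=None keeps the orientation; vel is the mean speed in m/s. With f_stop (N) it stops when the force on the tool has changed by that much, and returns True; else False.
- goto_joints(angles): joint-space move.
- move_gripper(opening, squeeze=None): finger opening in m; squeeze is the grip in N (None keeps the last); returns when the fingers have stopped.
- hold(seconds).
- solve_ik(position, orientation): joint angles nearest the present ones, or None.
- read_state(): the state.
- snapshot(name): name is "side" or "top"; returns a dict with "color" (480x640x3 uint8, red, green, blue), "fx", "fy", "cx", "cy" (pixels), "rvec" (rotation vector, rad) and "tvec" (3), from world to camera coordinates, as OpenCV has them. Camera axes: x right, y down, z forward; pixel columns grow to the right and rows downward; lengths in m; the calibration is good to about 2 mm. A picture is of the moment at which its call begins. There is no depth.
A pose or a line that the arm cannot do raises MotionError and nothing moves.
- finish_job(): hands the job in; it is judged then, once.
Trained networks look in the newest picture that a camera, given by its name, has taken for a name from the list of things; names that differ only in an ending like _2 or _b are one class to them, and where a whole thing is asked for, a point or a joint stands for the part that bears it (a point fixed in the world has none). Each returns a list of dicts, best first, with "confidence" (0 to 1); they miss things now and then, are a little off and sometimes report something else, mostly with a low value. They report only what shows in the picture. A call takes as long as a camera call.
- search_frame(target, camera): "centre" ([x, y, z] in m, in world coordinates, good to about 4 mm: the middle of the surface that is visible of it).
- masks_of(target, camera): "pixels" (480x640 bool, what is visible of it).
The state is a dict: "time": time; "joint_pos": joint angles; "joint_vel": joint speeds; "joint_torque": joint torques, N m; "eef_pos": TCP position; "tool_rot": TCP orientation; "wrist_force": force on the tool from outside, world axes, zero at the start; "moment": the same for the moment, N m; "width": finger opening in m; "grasp_force": force on a finger pad.
Only numpy, scipy, OpenCV 4.12 (cv2) and the standard library are available. Lean on these libraries where they do the work, as an engineer would, in place of code of your own. Each camera call takes 0.05 s, during which the arm holds its last target. There are 200 camera calls.

## Working session

There is one attempt and no reset: what is moved stays moved. The work goes in short steps, each a Python script; the robot and the scene stay as the last script left them, time stands still between calls to the robot, and variables do not carry over. Pictures are saved under pics/ and viewed, at most 10 in all, crops included, and the job is handed in when it is done.

```bash
mkdir -p pics
python3 - <<'E'
from workcell import *
import cv2,numpy as np
for c in ("top","side"):
    s=snapshot(c); cv2.imwrite(f"pics/{c}0.png",s["color"][:,:,::-1])
    R=cv2.Rodrigues(np.array(s["rvec"],float))[0]; print(c,s["fx"],s["cx"],s["cy"],(-R.T@np.array(s["tvec"]).ravel()).round(3),R[2].round(2))
    for n in ["balance","bust","weight_250","weight_500","weight_100","weight_board","left_pan","right_pan","poise_grip","pointer_tip"]:
        print(n,[(np.round(d["centre"],3).tolist(),round(d["confidence"],2)) for d in search_frame(n,c)[:3]])
print(read_state()["time"])
E
```

```text
top 465.1812475872545 311.0923522793517 241.0773939200129 [0.21  0.039 1.711] [ 0.21 -0.   -0.98]
balance [([0.561, -0.049, 0.113], 0.81)]
bust [([0.497, 0.366, 0.106], 0.75)]
weight_250 [([0.55, -0.32, 0.043], 0.55), ([0.493, -0.326, 0.039], 0.46), ([0.446, -0.007, 0.119], 0.21)]
weight_500 [([0.55, -0.32, 0.043], 0.55), ([0.493, -0.326, 0.039], 0.46), ([0.446, -0.007, 0.119], 0.21)]
weight_100 [([0.55, -0.32, 0.043], 0.55), ([0.493, -0.326, 0.039], 0.46), ([0.446, -0.007, 0.119], 0.21)]
weight_board [([0.475, -0.341, 0.011], 0.61)]
left_pan [([0.554, 0.052, 0.111], 0.61)]
right_pan [([0.599, -0.141, 0.115], 0.63)]
poise_grip [([0.486, 0.591, 0.017], 0.73), ([0.573, -0.037, 0.113], 0.59)]
pointer_tip [([0.573, -0.037, 0.109], 0.71)]
side 571.6184936328234 317.3076466260188 241.24832614786348 [ 0.017 -1.063  1.424] [ 0.29  0.63 -0.73]
balance [([0.562, -0.083, 0.11], 0.81), ([0.599, -0.143, 0.112], 0.56)]
bust [([0.499, 0.354, 0.061], 0.86), ([0.686, -0.358, 0.024], 0.74), ([0.424, -0.341, 0.028], 0.17)]
weight_250 [([0.556, -0.34, 0.048], 0.64), ([0.564, -0.082, 0.11], 0.62), ([0.485, -0.34, 0.039], 0.54)]
weight_500 [([0.556, -0.34, 0.048], 0.64), ([0.564, -0.082, 0.11], 0.62), ([0.485, -0.34, 0.039], 0.54)]
weight_100 [([0.556, -0.34, 0.048], 0.64), ([0.564, -0.082, 0.11], 0.62), ([0.485, -0.34, 0.039], 0.54)]
weight_board [([0.474, -0.353, 0.008], 0.74), ([0.56, -0.081, 0.112], 0.6)]
left_pan [([0.548, 0.056, 0.108], 0.65)]
right_pan [([0.6, -0.144, 0.113], 0.71)]
poise_grip [([0.603, -0.147, 0.113], 0.52)]
pointer_tip [([0.575, -0.082, 0.116], 0.81)]
1.1
```

View pics/top0.png

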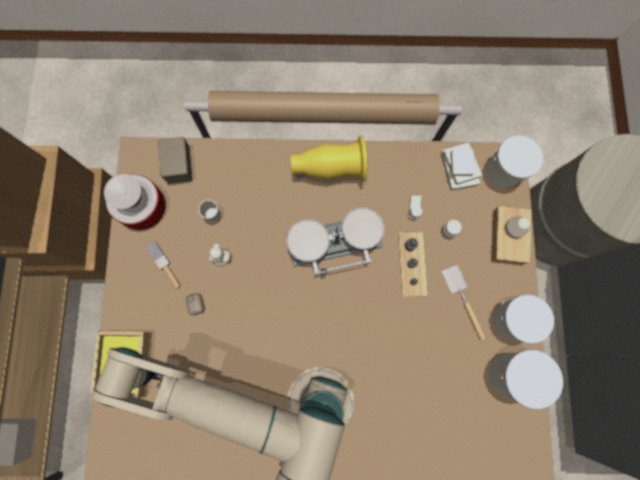

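View pics/side0.png

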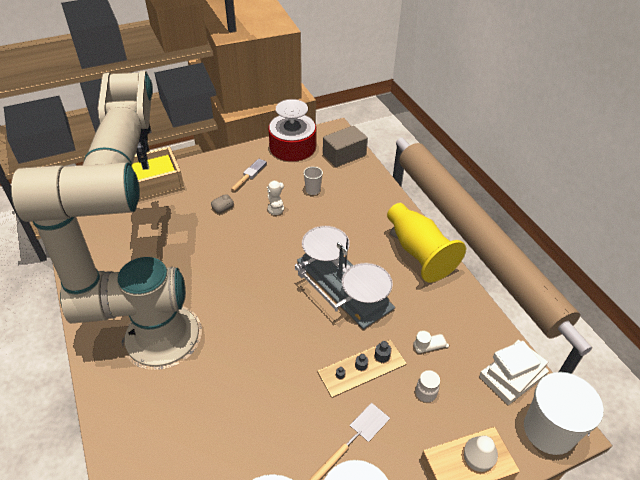

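The top view shows the bust at about (218,254), the balance at (335,240), the poise at the left end near (316,270), and the weights at (411,244), (412,264) and (414,282), large to small. Next are enlarged crops and mask-based geometry.

```bash
cat > h.py <<'E'
from workcell import *
import cv2,numpy as np
def cam(s):
    R=cv2.Rodrigues(np.array(s["rvec"],float))[0]; t=np.array(s["tvec"],float).ravel()
    K=np.array([[s["fx"],0,s["cx"]],[0,s["fy"],s["cy"]],[0,0,1]]); return K,R,t
def proj(s,P):
    K,R,t=cam(s); q=(K@(R@np.atleast_2d(P).T+t[:,None])); return (q[:2]/q[2]).T
def onplane(s,uv,z):
    K,R,t=cam(s); c=-R.T@t; d=R.T@np.linalg.inv(K)@[uv[0],uv[1],1]; return c+d*(z-c[2])/d[2]
def tri(s1,u1,s2,u2):
    P=[np.c_[K@R,K@t] for K,R,t in (cam(s1),cam(s2))]
    X=cv2.triangulatePoints(P[0],P[1],np.array(u1,float),np.array(u2,float)).ravel(); return X[:3]/X[3]
def crop(s,u,v,w,h,k):
    return cv2.resize(s["color"][v:v+h,u:u+w,::-1],None,fx=k,fy=k,interpolation=cv2.INTER_CUBIC)
E
python3 - <<'E'
from h import *
t=snapshot("top"); s=snapshot("side")
for n in ("left_pan","right_pan"):
    for c,S in (("top",t),("side",s)):
        for d in masks_of(n,c)[:2]:
            m=d["pixels"]; v,u=np.nonzero(m)
            print(n,c,round(d["confidence"],2),len(u),u.min(),u.max(),v.min(),v.max(),onplane(S,[(u.min()+u.max())/2,(v.min()+v.max())/2],.113).round(4))
for n in ("bust","weight_250"):
    for c,S in (("top",t),("side",s)):
        for d in masks_of(n,c)[:3]:
            v,u=np.nonzero(d["pixels"]); print(n,c,round(d["confidence"],2),len(u),u.min(),u.max(),v.min(),v.max())
a=np.hstack([crop(t,195,230,50,50,8),crop(s,255,170,50,50,8)])
b=np.hstack([crop(t,390,228,50,25,8)[:200],crop(s,325,335,80,40,5)])
cv2.imwrite("pics/c1.png",np.vstack([a,b]))
a=np.hstack([crop(t,280,205,110,75,4)[:, :400],crop(s,290,220,100,100,4)[:300]])
cv2.imwrite("pics/c2.png",np.vstack([a,np.hstack([crop(s,295,255,50,70,4)[:280],crop(s,320,230,40,70,4),crop(t,310,250,70,30,6)[:,:420].copy()[:180].repeat(1,0) if 0 else cv2.copyMakeBorder(crop(t,310,250,72,30,6),0,100,0,8,0)])]))
E
```

```text
left_pan top 0.56 1414 287 329 220 261 [0.5501 0.0502 0.113 ]
left_pan side 0.89 1227 302 349 226 261 [0.5552 0.0502 0.113 ]
left_pan side 0.19 1834 318 404 340 396 [ 0.4547 -0.3937  0.113 ]
right_pan top 0.93 1379 342 384 208 248 [ 0.5981 -0.1434  0.113 ]
right_pan top 0.42 3903 287 384 208 274 [ 0.5497 -0.0464  0.113 ]
right_pan side 0.86 1577 342 391 263 302 [ 0.6008 -0.1426  0.113 ]
bust top 0.8 327 210 229 243 265
bust side 0.96 456 268 283 181 214
bust side 0.64 1281 309 390 404 479
weight_250 top 0.58 96 407 417 258 268
weight_250 top 0.46 30 411 417 279 284
weight_250 top 0.45 1383 287 329 220 260
weight_250 side 0.87 275 375 391 341 362
weight_250 side 0.48 189 355 368 354 370
```

View pics/c1.png

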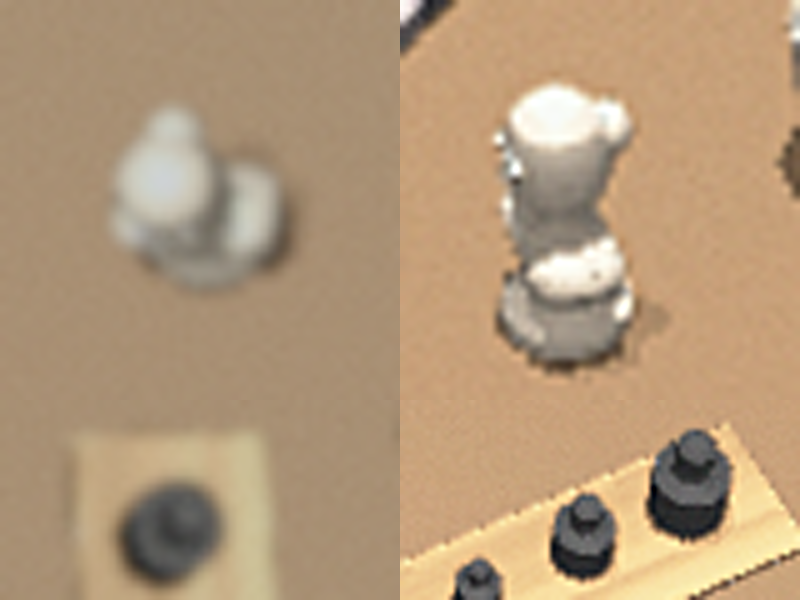

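View pics/c2.png

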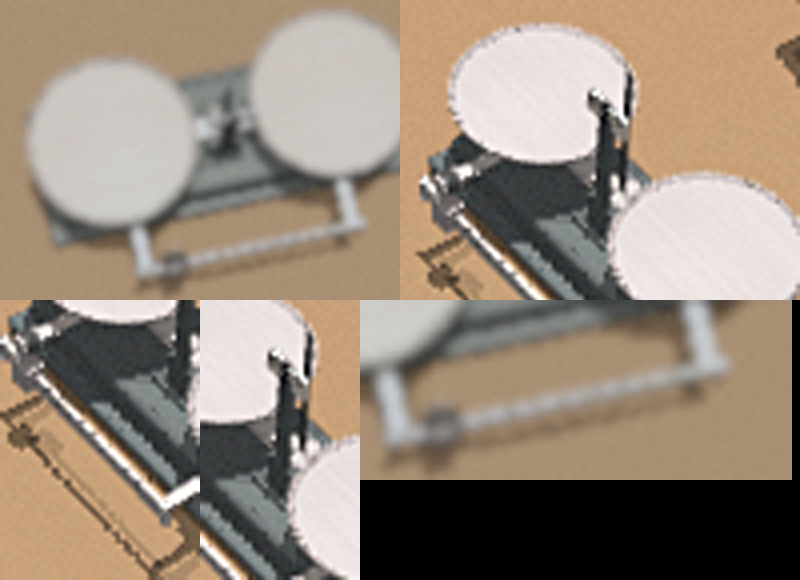

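The crops show three things:
- **Bust:** it stands upright with its bun towards +x, so its yaw is about 5°. Its head is at top pixel (215.6,252.8).
- **Weights:** the 250 g weight's knob is at side pixel (362,356).
- **Poise:** it is at top pixel (323.5,270.6), near the left bracket.

Next I turn these pixels into positions.

Run:
```python
from h import *
import pickle
t=snapshot("top"); s=snapshot("side"); pickle.dump((t,s),open("ref.pkl","wb"))
print("bust head top",onplane(t,[215.6,252.8],.11),"foot side u",onplane(s,[275.7,211],0.01))
print("tri head",tri(t,[215.6,252.8],s,[274.4,184]))
for b in ([.488,.35,0],[.492,.355,0],[.496,.355,0]):
    b=np.array(b); print(b,"head",proj(t,b+[0,0,.11]).round(1),proj(s,b+[0,0,.127]).round(1),"footfront",proj(t,b+[-.03,0,0]).round(1),proj(s,b+[-.0126,-.0272,0]).round(1))
for z,sp,nm in ((.0535,[362.2,356.4],"knob side"),): print(nm,onplane(s,sp,z))
print("w250 mask top",onplane(t,[412,263],.035), "tri",tri(t,[412.2,262.8],s,[362.2,358]))
yaw=np.arctan2(.0475,.1935+.0); print("yaw",yaw)
C=np.array([.576,-.0465,0]);
for yaw in (.22,.24,.25):
    X=np.array([np.cos(yaw),np.sin(yaw),0]);Y=np.array([-np.sin(yaw),np.cos(yaw),0])
    print(yaw,"pans",(C+.1*Y).round(3),(C-.1*Y).round(3))
    for y in (.07,.06): print(proj(t,C-.115*X+y*Y+[0,0,.114]).round(1),proj(s,C-.115*X+y*Y+[0,0,.114]).round(1))
print("poise",onplane(t,[323.5,270.6],.114))
for p,a in (([.49,.352,.25],0),([.488,-.34,.2],0),([.55,.05,.3],.24),([.6,-.143,.3],.24)):
    for k in (0,np.pi):
        y=np.array([-np.sin(a+k),np.cos(a+k),0]);z=np.array([0,0,-1.]);q=solve_ik(p,np.c_[np.cross(y,z),y,z]); print(p,None if q is None else np.round(q))
```

```text
bust head top [0.5020841  0.37270081 0.11      ] foot side u [0.49991359 0.35440878 0.01      ]
tri head [0.50336527 0.36924287 0.12359529]
[0.488 0.35  0.   ] head [[221.9 256.9]] [[271.5 188. ]] footfront [[226.9 270. ]] [[272.6 220.6]]
[0.492 0.355 0.   ] head [[220.5 255.7]] [[272.  186.8]] footfront [[225.6 268.9]] [[273.1 219.3]]
[0.496 0.355 0.   ] head [[220.6 254.6]] [[273.1 186.5]] footfront [[225.7 267.8]] [[274.2 219. ]]
knob side [ 0.49430968 -0.33192132  0.0535    ]
w250 mask top [ 0.48831247 -0.33001888  0.035     ] tri [ 0.49250364 -0.33039075  0.04263038]
yaw 0.2407181898181978
0.22 pans [0.554 0.051 0.   ] [ 0.598 -0.144  0.   ]
[[323.  269.3]] [[300.9 265.2]]
[[325.8 268.8]] [[302.8 267.2]]
0.24 pans [0.552 0.051 0.   ] [ 0.6   -0.144  0.   ]
[[323.7 269.6]] [[300.9 265.8]]
[[326.5 269. ]] [[302.9 267.8]]
0.25 pans [0.551 0.05  0.   ] [ 0.601 -0.143  0.   ]
[[324.1 269.7]] [[301.  266.2]]
[[326.9 269. ]] [[303.  268.2]]
poise [ 0.44413814 -0.00510256  0.114     ]
[0.49, 0.352, 0.25] [ 32.  16.  67.  -0.  98. -58.]
[0.49, 0.352, 0.25] [ 32.  16.  67.  -0.  98. 122.]
[0.488, -0.34, 0.2] [ -38.   16.   73.   -0.   92. -128.]
[0.488, -0.34, 0.2] [-38.  16.  73.  -0.  92.  52.]
[0.55, 0.05, 0.3] [   1.    7.   71.   -0.  102. -102.]
[0.55, 0.05, 0.3] [  1.   7.  71.  -0. 102.  78.]
[0.6, -0.143, 0.3] [ -17.   18.   59.   -0.  104. -121.]
[0.6, -0.143, 0.3] [-17.  18.  59.  -0. 104.  59.]
```

```bash
cat >> h.py <<'E'
def ori(a):
    y=np.array([-np.sin(a),np.cos(a),0]);z=np.array([0,0,-1.]);return np.c_[np.cross(y,z),y,z]
yaw=.24; C=np.array([.576,-.0465,0]); X=np.array([np.cos(yaw),np.sin(yaw),0]);Y=np.array([-np.sin(yaw),np.cos(yaw),0])
def fz(n=5):
    r=[]
    for _ in range(n): hold(.05); r.append(read_state()["wrist_force"])
    return np.mean(r,0).round(3),np.std(r,0).round(3)
E
python3 - <<'E'
from h import *
move_gripper(.085,25)
reach([.502,.3705,.21],ori(.09)); 
print("f0",fz()); line_to([.502,.3705,.104],vel=.12); move_gripper(.02,25)
st=read_state(); print(st["width"],st["grasp_force"],st["time"])
line_to([.502,.3705,.29],vel=.15); hold(.3); print("f1",fz())
t=snapshot("top"); s=snapshot("side"); cv2.imwrite("pics/g1.png",np.hstack([crop(t,180,210,80,100,5),crop(s,235,100,80,120,5)[:500]]))
E
```

```text
f0 (array([-0.18 , -0.005, -0.286]), array([0.525, 0.618, 0.221]))
0.04611116015254713 25.858364802697906 5.1667
f1 (array([ 0.153,  0.049, -3.151]), array([0.318, 0.698, 0.612]))
```

View pics/g1.png

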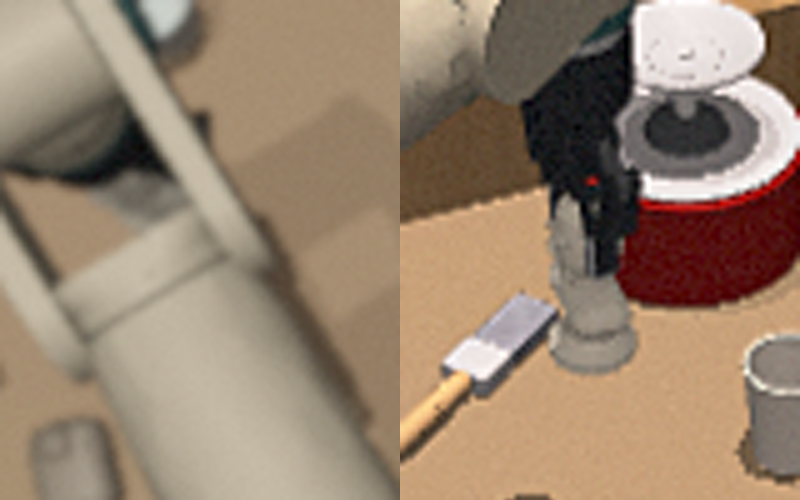

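The bust hangs upright in the grip: side crop at about (590,290), foot level. Now placing it on the left pan.

Run:
```python
from h import *
p=C+.102*Y
reach([p[0],p[1],.29],ori(yaw)); hold(.2)
line_to([p[0],p[1],.222],vel=.12); 
print(line_to([p[0],p[1],.198],vel=.03,f_stop=4.5)); st=read_state(); print(st["eef_pos"],st["wrist_force"])
hold(.2); move_gripper(.066); hold(.1)
line_to([p[0],p[1],.30],vel=.15)
w=[.492,-.331]
move_gripper(.045)
reach([.45,-.2,.3],ori(0))
t=snapshot("top"); s=snapshot("side")
print(read_state()["time"])
cv2.imwrite("pics/g2.png",np.hstack([crop(t,280,190,110,100,4)[:,:400],crop(s,290,190,100,100,4)]))
reach([*w,.15],ori(0))
```

```text
True
[0.55201171 0.05285178 0.20638198] [-0.9926067   1.73866599  5.29542185]
12.8333
```

View pics/g2.png

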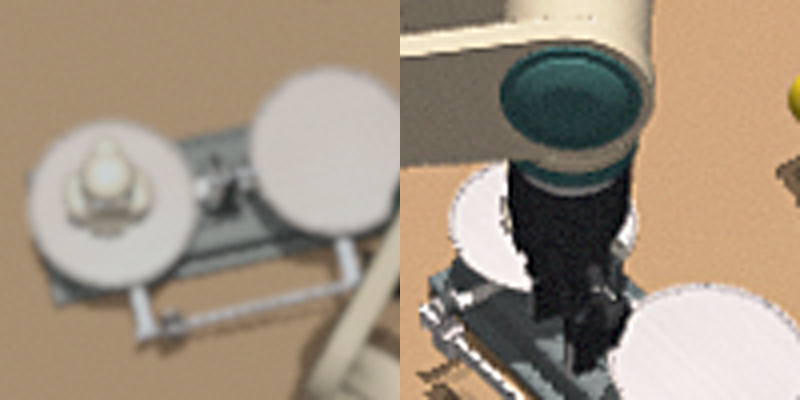

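The bust stands upright in the middle of the left pan, at about (107,180) in the top crop. Next is the weight.

Run:
```python
from h import *
w=[.492,-.331]; p=C-.1*Y
print(line_to([*w,.0645],vel=.1,f_stop=8)); print(read_state()["eef_pos"])
move_gripper(.005,30); st=read_state(); print(st["width"],st["grasp_force"])
line_to([*w,.15],vel=.12); print(read_state()["width"])
line_to([*w,.25],vel=.2); t=snapshot("top"); s=snapshot("side")
cv2.imwrite("pics/g3.png",np.hstack([crop(t,380,220,80,80,5),crop(s,320,250,80,80,5)]))
if st["width"]>.012:
    reach([p[0],p[1],.25],ori(yaw)); hold(.2)
    line_to([p[0],p[1],.190],vel=.12); print(fz())
print(read_state()["time"],read_state()["width"])
```

```text
False
[ 0.49245081 -0.33132924  0.06546477]
0.016171913107885207 30.874218252429273
0.016076555083419868
(array([ 0.107,  0.169, -2.289]), array([0.388, 0.334, 0.319]))
18.6167 0.016270076216889535
```

View pics/g3.png

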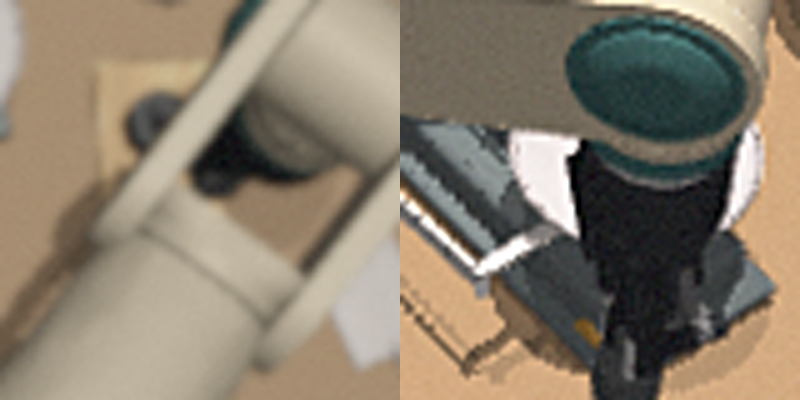

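The gripper holds something at (650,370) in the side crop, and the load reads about 2.3 N, which matches the 250 g weight. Now lowering it onto the right pan.

Run:
```python
from h import *
p=C-.1*Y
for i in range(3):
    r=line_to([p[0],p[1],.166],vel=.025,f_stop=2.9); z=read_state()["eef_pos"][2]; f=fz(4); print(r,z,f)
    if z<.181 and f[0][2]>-.7: break
move_gripper(.03); hold(.05)
line_to([p[0],p[1],.26],vel=.15)
g=C-.115*X+.068*Y
reach([g[0],g[1],.20],ori(yaw)) 
t=snapshot("top"); s=snapshot("side")
print(read_state()["time"])
cv2.imwrite("pics/g4.png",np.hstack([crop(t,280,190,110,100,4)[:,:400],crop(s,290,200,100,100,4)]))
```

```text
True 0.1764004132048087 (array([ 1.036, -0.623,  0.266]), array([0.463, 0.661, 0.404]))
21.4
```

View pics/g4.png

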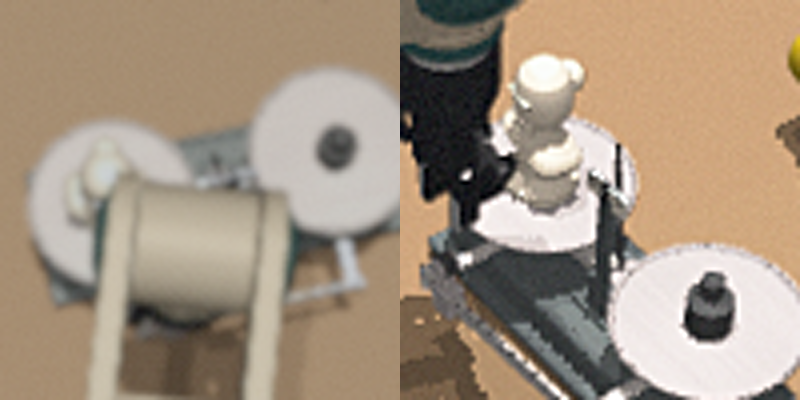

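Both stand upright near the middle of their pans: bust at about (545,150) and weight at (710,305) in the side crop. Now I pinch the poise, slide it to mid-bar, let go and measure the tilt. The tilt comes from the shift of the pan rims against the empty, level picture.

```bash
cat >> h.py <<'E'
import pickle
def look(tag):
    reach([.30,.36,.30],ori(.8)); hold(1.2)
    t=snapshot("top"); s=snapshot("side"); pickle.dump((t,s),open(f"{tag}.pkl","wb")); return t,s
def rimv(s,c):  # sub-pixel row of the near (lower) rim of a pan in the side view, per column
    c0=proj(s,[*c[:2],.113])[0]; g=cv2.GaussianBlur(cv2.cvtColor(s["color"],cv2.COLOR_RGB2GRAY),(0,0),.7).astype(float); r={}
    for u in range(int(c0[0])-12,int(c0[0])+13):
        v0=int(c0[1])+10; col=g[v0:v0+18,u]; k=np.arange(18)
        th=130.; i=np.nonzero((col[:-1]>=th)&(col[1:]<th))[0]
        if len(i): r[u]=v0+i[0]+(col[i[0]]-th)/(col[i[0]]-col[i[0]+1])
    return r
def tilt(ref,s):
    out=[]
    for c in (C+.1*Y,C-.1*Y):
        a,b=rimv(ref,c),rimv(s,c); d=np.array([b[u]-a[u] for u in a if u in b])
        pv=proj(s,[[*c[:2],.113],[*c[:2],.123]])[:,1]; mm=(pv[1]-pv[0])/10
        out+=[np.median(d)/mm,d.std()/mm,len(d)]
    return np.round(out,2),"tilt",round((out[3]-out[0])/200,4)  # mm up; +: left low
def slide(y0,y1,tl=0.,dn=.0):  # poise from y0 to y1 (balance frame), beam now tilted tl
    g=lambda y,z:(C-.115*X+y*Y)[:2].tolist()+[z]
    z0=.120-y0*tl
    reach(g(y0+.036*tl,.17),ori(yaw)); move_gripper(.04)
    line_to(g(y0+.036*tl,z0),vel=.1); move_gripper(.005,20); st=read_state(); print("w",st["width"],st["grasp_force"],st["eef_pos"])
    if abs(z0-.12)>.001: line_to(g(y0,.120),vel=.03)
    print(line_to(g(y1,.120),vel=.05,f_stop=25),read_state()["wrist_force"])
    move_gripper(.04); line_to(g(y1,.18),vel=.12)
E
python3 - <<'E'
from h import *
ref=pickle.load(open("ref.pkl","rb")) 
slide(.068,.0,.07)
t,s=look("m1"); print(tilt(ref[1],s)); print(read_state()["time"])
cv2.imwrite("pics/g5.png",np.hstack([crop(t,290,205,100,75,4),crop(s,290,220,100,75,4)]).__array__())
E
```

```text
w 0.01688543348186065 20.234237909317017 [ 0.44804082 -0.00531346  0.11616068]
False [-4.41359039 -1.42687453 17.80199566]
(array([-0.9 , -0.48, 25.  ,  0.71, -0.41, 25.  ]), 'tilt', np.float64(0.0081))
28.8167
```

View pics/g5.png

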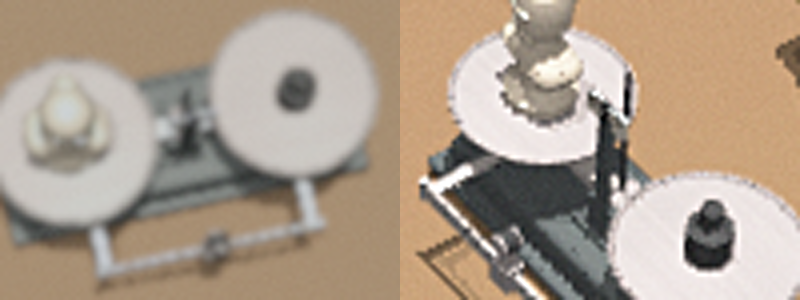

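The poise is now mid-bar, at about (215,248) in the top crop, and the beam is nearly level with the left side low by roughly 0.006 rad. One more correction of about 4.5 mm.

Run:
```python
from h import *
ref=pickle.load(open("ref.pkl","rb")); m1=pickle.load(open("m1.pkl","rb"))
slide(.0,-.0045,.006)
t,s=look("m2"); print("vs ref",tilt(ref[1],s),"vs m1",tilt(m1[1],s)); print(read_state()["time"])
P=proj(t,[C+[0,0,.21]])[0].astype(int); Q=proj(s,[C+[0,0,.2]])[0].astype(int)
f=lambda S,p:crop(S,p[0]-20,p[1]-15,40,30,10)
cv2.imwrite("pics/g6.png",np.vstack([np.hstack([f(ref[0],P),f(t,P)]),np.hstack([f(ref[1],Q),f(s,Q)])]))
```

```text
w 0.01737602639566973 20.020272731781006 [ 0.46478442 -0.07379444  0.12096129]
False [-0.60402185 -1.0926777   5.67174279]
vs ref (array([-0.71, -0.47, 25.  ,  0.46, -0.38, 25.  ]), 'tilt', np.float64(0.0058)) vs m1 (array([ 0.16, -0.35, 25.  , -0.21, -0.29, 25.  ]), 'tilt', np.float64(-0.0018))
36.0667
```

View pics/g6.png

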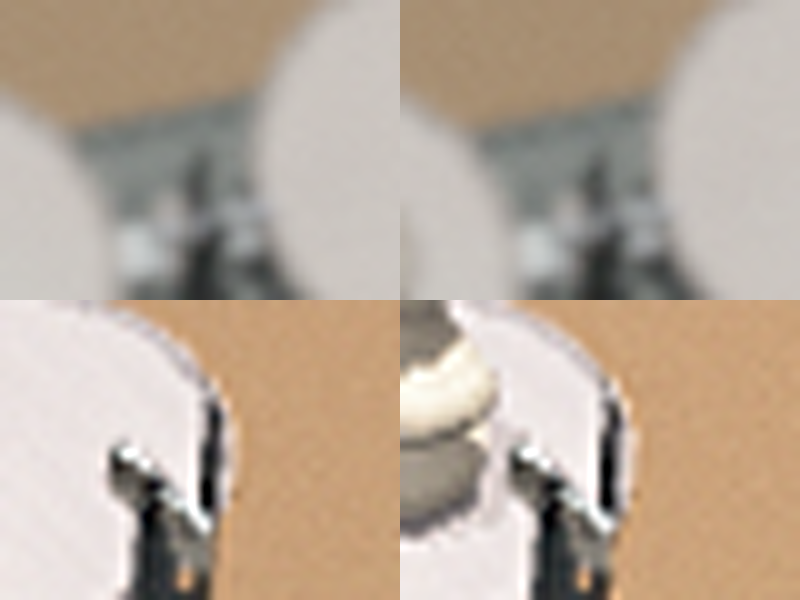

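The pointer sits in the same place relative to the plate as in the level reference: top crop column about 200 both times, side column about 208. I'll put a number on the pointer shift as a cross-check.

Run:
```python
from h import *
ref=pickle.load(open("ref.pkl","rb")); m1=pickle.load(open("m1.pkl","rb"))
fr=[(snapshot("top"),snapshot("side")) for _ in range(6)]
A=[np.mean([f[k]["color"].astype(float).mean(2) for f in fr],0).astype(np.float32) for k in (0,1)]
tip=C+[0,0,.213]
for k in (0,1):
    S=ref[k]; p=proj(S,[tip,tip+.0014*Y])   # px per 0.01 rad
    u,v=p[0].round().astype(int); sl=(slice(v-4,v+4),slice(u-5,u+6)) 
    cen=lambda g:(lambda w:(w*np.arange(11)).sum(1)/w.sum(1))(np.clip(np.median(g[sl])-15-g[sl],0,None)+1e-6)
    g=[x[k]["color"].astype(float).mean(2) for x in (ref,m1)]+[A[k]]
    print(p.round(2).tolist(),[cen(x).round(2).tolist() for x in g])
s=dict(fr[0][1]); s["color"]=np.mean([f[1]["color"].astype(float) for f in fr],0).round().astype(np.uint8)
print(tilt(ref[1],s),tilt(m1[1],s)); print(read_state()["time"])
# poise place in ref and now (top)
```

```text
[[337.19, 227.01], [336.78, 227.1]] [[5.0, 5.0, 5.0, 5.0, 5.0, 4.56, 4.27, 4.14], [5.0, 5.0, 5.0, 5.0, 4.0, 4.23, 3.97, 3.96], [5.0, 5.0, 5.0, 5.0, 5.0, 4.34, 4.04, 3.98]]
[[346.37, 240.09], [346.06, 239.82]] [[7.38, 8.56, 6.83, 6.69, 6.69, 6.58, 6.23, 6.08], [7.84, 8.52, 6.67, 6.44, 6.47, 6.39, 6.15, 6.01], [7.45, 8.33, 6.88, 6.91, 6.8, 6.35, 6.16, 6.14]]
(array([-0.66, -0.46, 25.  ,  0.47, -0.38, 25.  ]), 'tilt', np.float64(0.0057)) (array([ 0.18, -0.4 , 25.  , -0.26, -0.29, 25.  ]), 'tilt', np.float64(-0.0022))
36.6667
```

```bash
python3 -c "
from workcell import *
print(finish_job())"
```

```text
the job is handed in; nothing more can be done
None
```

I handed the job in at about 37 s: the bust stands on the left pan, the 250 g weight on the right, and the poise is just right of mid-bar (about 53 g, so the bust is roughly 303 g), with the beam measured level to within a few thousandths of a radian.

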